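Sort faced pump tubes by length onto their saddle rows

ROBOT

A 6-joint arm with a two-finger parallel gripper is mounted at the origin on the work surface. World frame = base frame: x ahead of the robot, y to its left, z up, the work surface at z = 0. Lengths are in m, angles in rad, forces in N, time in s.
With the tool pointing down it reaches from about 0.225 to 0.725 m from the base axis. Payload 3.1 kg.
Tool frame: the origin (TCP) lies at the very end of the fingers, on their centre line; the grasp point (between the pads) lies 19 mm behind it (grip_point_offset is the distance from the TCP to the grasp point, in m); z points along the fingers, y is the line along which they close (so a half turn about z gives the same grasp; the last joint's range is limited). The gripper opens to 85 mm and grips with 20 to 120 N. Pads are 22 mm wide; open, the fingers measure 114 mm over their backs; the gripper's body (76 mm by 85 mm) begins 54 mm behind the grasp point. The pads swing forward as they close: fully open they stand 13 mm farther back than shut.
Start: joints at [1.156, 0.048, 0.099, 1.622, 0, 1.443], TCP at [0.149, 0.504, 0.231] pointing down, gripper open.
Joint ranges: [-2.91, 2.91], [-0.99, 1.94], [-1.21, 1.42], [-2.12, 2.29], [-1.49, 1.47], [-3.14, 3.14]. Speed limits (rad/s): [2.79, 2.79, 3.14, 3.14, 3.14, 3.14].

INTERFACE

Orientations are given as a unit quaternion [w, x, y, z].
In Python, from plant import * gives the robot as it stands. The module is installed in compiled form; this text tells all that it offers.
- The arm moves only by the tool move_arm, never from a script. Its argument "moves" is a list of rows, each a list of 3 entries, a list of its own where there are three numbers: the shift along the world's x, y, z in m, then the turn about the world's z in degrees, then the opening, from -1 (shut) to 1 (fully open). In form: [[[tx, ty, tz], spin, jaw], ...]. A call has exactly 10 rows; each row shifts and turns the commanded pose from where the row before left it; what a row does not reach is not made up. A row lasts 1/8 s, in which the tool goes at most 62.5 mm and 10.7 degrees, less where a joint would pass 70% of its speed; a pose out of reach is approached as far as the arm can. A call is refused whole if a number of a shift passes 0.0625 or a number of a turn 10.7, either way. A call with a gripper value outside its range is refused whole. The fingers move at their own pace and stop on an object; "newtons" is the grip in N (left out, the last holds). Time passes only in rows, so rows that do not move let the fingers close, or fill a call up. It gives the time, the measured TCP pose, the force, the opening and the grip force at its end, in the units of the state.
- observe(): the state, without advancing time (a new reading comes with each control period).
- read_camera(name): name is "side" or "top"; returns (picture, depth): 384x512x3 uint8, red, green, blue; 384x512 float32, m along the optical axis (not along the pixel's ray), 0 where there is no reading.
- camera_params(name): a dict with "fx", "fy", "cx", "cy" (pixels), "rvec" (rotation vector, rad) and "tvec" (3), from world to camera coordinates, as OpenCV has them. Camera axes: x right, y down, z forward; pixel columns grow to the right and rows downward; lengths in m; the calibration is good to about 2 mm. A picture is of the moment at which its call begins. camera_params takes no time and is no camera call.
- finish_job(): hands the job in; it is judged then, once.
The state is a dict: "time": time; "qpos": joint angles; "dq": joint speeds; "effort": joint torques, N m; "ee_pos": TCP position; "eef_rot": TCP orientation; "ft_force": force on the tool from outside, world axes, zero at the start; "ft_torque": the same for the moment, N m; "grip_width": opening from 0.0 (shut) to 1.0 (fully open); "gripper_force": force on a finger pad.
Only numpy, scipy, OpenCV 4.12 (cv2) and the standard library are available. Lean on these libraries where they do the work, as an engineer would, in place of code of your own. Each camera call takes 0.05 s, during which the arm holds its last target. There are 200 camera calls.

TASK

Take the three straight tubes out of the machine's catch tray and lay each across the row of V saddles that fits its length, resting in both saddles with its nuts just outside the rails: the two long ones on the wide row, the short one in the free place of the narrow row. Set them down, do not drop them. Leave the tee piece in the tray, the tube that already lies on the narrow row, and the jar and the wrench where they are.

Things in the scene. Friction and masses are not known exactly. Their poses are not given: they have to be found in the camera images.
- tube_long_1: a long straight stainless tube, 160 mm long over all, 22 mm diameter, with a hexagonal union nut (20 mm long, 30 mm across flats) flush at each end, so 120 mm of bare tube between the nuts. About 0.3 kg. Starts lying on its nuts' flats in the catch tray. Origin: middle of the tube on its axis (19 mm above the bench while in the tray); x axis along the tube.
- tube_long_2: the other long straight stainless tube, 160 mm long over all, 22 mm diameter, with a hexagonal union nut (20 mm long, 30 mm across flats) flush at each end, so 120 mm of bare tube between the nuts. About 0.3 kg. Starts lying on its nuts' flats in the catch tray. Origin: middle of the tube on its axis (19 mm above the bench while in the tray); x axis along the tube.
- tube_short: the short straight stainless tube, 120 mm long over all, 22 mm diameter, with a hexagonal union nut (20 mm long, 30 mm across flats) flush at each end, so 80 mm of bare tube between the nuts. About 0.3 kg. Starts lying on its nuts' flats in the catch tray. Origin: middle of the tube on its axis (19 mm above the bench while in the tray); x axis along the tube.
- tee: tee piece, not to be sorted: a 140 mm tube with the same two end nuts and a short upright branch with a third nut in its middle, whose top is 38 mm above its axis. Lies among the tubes in the tray. Origin: middle of the run on its axis; x axis along the run.
- tray: catch tray of the facing machine: shallow steel tray with a grey floor, 200 x 330 mm outside (x, y), floor 4 mm thick, walls 24 mm high and 4 mm thick; fixed. The four pieces lie side by side in it, roughly along its x axis, about 76 mm apart in y. Origin: centre of its underside, on the bench.
- rack_long: the wide row, a fixed rack for 160 mm tubes: grey base 160 x 140 mm, 8 thick; two parallel dark rails 8 thick, 110 mm over their outer faces (94 free between), each with two aluminium 90 degree V saddles 80 mm apart, tops 45 mm above the bench. A 160 mm tube lies in a facing pair with 5 mm play at each nut. Origin: centre of the underside; x across the rails (as tubes lie), y along the row.
- rack_short: the narrow row, a fixed rack for 120 mm tubes: grey base 120 x 140 mm, 8 thick; two parallel dark rails 8 thick, 70 mm over their outer faces (54 free between), each with two aluminium 90 degree V saddles 80 mm apart, tops 45 mm above the bench. A 120 mm tube lies in a facing pair with 5 mm play at each nut. Origin: centre of the underside; x across the rails (as tubes lie), y along the row.
- rack_long_a (a point): seat of the wide row's +y saddle pair: where the middle of a seated tube's axis lies, 41.6 mm above the bench; x axis along the seated tube, free at the start
- rack_long_b (a point): seat of the wide row's -y saddle pair: where the middle of a seated tube's axis lies, 41.6 mm above the bench; x axis along the seated tube, free at the start
- rack_short_a (a point): seat of the narrow row's +y saddle pair: where the middle of a seated tube's axis lies, 41.6 mm above the bench; x axis along the seated tube, already taken by the sample tube
- rack_short_b (a point): seat of the narrow row's -y saddle pair: where the middle of a seated tube's axis lies, 41.6 mm above the bench; x axis along the seated tube, free at the start
- sample: 120 mm tube like the short one, already seated in the +y saddle pair of the narrow row; stays there. Origin: middle of the tube on its axis; x axis along the tube.
- wrench: loose open-ended wrench, 180 mm, lying on the bench behind the rows; a bystander. Origin: on its underside.
- jar: loose closed jar, 64 mm diameter, 90 mm high, standing at the back of the bench; a bystander. Origin: centre of its underside.
There are look-alikes about, which are no part of the job. Leave any blue or turquoise look-alike of the tube_long_1 alone. Leave any red look-alike of the tee alone.

How it is judged:
By the outcome, as a careful person would: the job done as asked, in the order asked, and still so for the second after the job is handed in, with the robot touching nothing.
It also fails if it takes over 67 s, if anything falls off the work surface, if the arm or the gripper's body presses on something with over 40 N, if the wrist force passes 120 N, or if a joint passes its speed limit or range.

## Working session

There is one attempt and no reset: what is moved stays moved. The work goes in short steps, Python scripts to look and compute and a tool call to move; the robot and the scene stay as the last step left them, time stands still between calls to the robot, and variables do not carry over. Pictures are saved under pics/ and viewed, at most 10 in all, crops included, and the job is handed in when it is done.

Besides the shell and the picture viewer there is one more tool, called as name(argument=value, ...) on one line, values as JSON. move_arm: Moves the arm, as the interface text tells. Its arguments: {"type":"object","properties":{"moves":{"type":"array"},"newtons":{"type":"number"}},"required":["moves"]}

```bash
mkdir -p pics
cat > h.py <<'E'
from plant import *
import numpy as np, cv2
def shot(name,tag):
    p,d=read_camera(name); np.savez(f'{tag}.npz',p=p,d=d); cv2.imwrite(f'pics/{tag}.png',p[:,:,::-1]); return p,d
def world(name,d):
    c=camera_params(name); R=cv2.Rodrigues(np.array(c['rvec'],float))[0]; t=np.array(c['tvec'],float).ravel()
    v,u=np.mgrid[:d.shape[0],:d.shape[1]]
    P=np.stack([(u-c['cx'])/c['fx']*d,(v-c['cy'])/c['fy']*d,d],-1)
    return (P-t)@R
E
python3 - <<'E'
from h import *
for n in('top','side'):
    p,d=shot(n,n+'0'); W=world(n,d)
    print(n,camera_params(n),(d>0).mean())
s=observe();print(s)
E
```

```text
top {'fx': 407.3442275293431, 'fy': 407.3442275293431, 'cx': 256.883100484545, 'cy': 186.5567147327113, 'rvec': array([ 2.11380406, -2.14119783,  0.22724273]), 'tvec': array([0.00670807, 0.53960297, 1.35843065])} 0.9959971110026041
side {'fx': 466.1898344084682, 'fy': 466.1898344084682, 'cx': 252.29147123506377, 'cy': 198.63471358348167, 'rvec': array([ 2.04693267, -0.46240971,  0.24151075]), 'tvec': array([-0.48102429,  0.17534343,  1.10553874])} 0.9931081136067709
{'time': 0.1, 'qpos': array([ 1.15620832e+00,  4.86697176e-02,  9.77265215e-02,  1.62200281e+00,
       -7.83250548e-06,  1.44303747e+00]), 'dq': array([ 0.00063659, -0.00089684,  0.00298717, -0.00161172,  0.00156438,
        0.00039113]), 'effort': array([ 2.61699912e-03, -3.39852118e+01,  3.20934963e+01,  1.57878909e-02,
       -1.10174053e-04,  3.11355954e-06]), 'ee_pos': array([0.14829421, 0.50303408, 0.23022381]), 'eef_rot': array([-2.84136160e-04,  1.42923375e-01,  9.89733173e-01, -1.03661254e-03]), 'ft_force': array([-0.66719475, -0.01026558,  0.50258501]), 'ft_torque': array([0.01652839, 0.03301506, 0.02448688]), 'gripper_force': 0.0, 'grip_width': 0.9990521867802553}
```

View pics/top0.png

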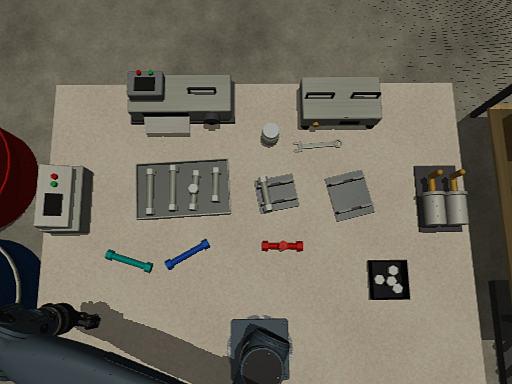

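View pics/side0.png

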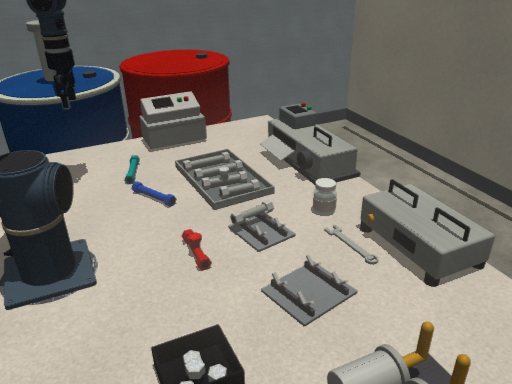

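The top view shows the tray at cols 136–230, rows 160–218. It holds tubes at cols 151 and 173 (long), the tee at 194 and the short tube at 215. The narrow rack is at about (276,194) with the sample on its left saddle, and the wide rack is at about (349,195). The side view agrees. Next I'll measure from depth and look at an enlarged crop.

Run:
```python
from h import *
z=np.load('top0.npz'); p,d=z['p'],z['d']; W=world('top',d)
b=W[225:240,200:250].reshape(-1,3); print('bench z',b[:,2].mean())
def rep(m,name):
    n,l,s,c=cv2.connectedComponentsWithStats(m.astype(np.uint8))
    for i in range(1,n):
        if s[i,4]<8: continue
        P=W[l==i]; r=cv2.minAreaRect(P[:,:2].astype(np.float32)*1000)
        cc,vec=np.linalg.eigh(np.cov(P[:,:2].T)); a=vec[:,1]; 
        print(name,'px',c[i].round(0),'n',s[i,4],'zmax %.3f'%P[:,2].max(),'zmed %.3f'%np.median(P[:,2]),'rect',np.round(r[0],1),np.round(r[1],1),round(r[2],1),'pca ang %.1f'%np.degrees(np.arctan2(a[1],a[0])))
box=np.zeros(d.shape,bool); box[163:215,140:227]=1
rep(box&(W[...,2]>.012)&(W[...,2]<.1),'tray')
box[:]=0; box[165:225,245:380]=1
rep(box&(W[...,2]>.025),'rack')
rep(box&(W[...,2]>.005),'base')
box[:]=0; box[155:222,130:236]=1
rep(box&(W[...,2]>.002),'trayall')
c=cv2.resize(p[150:225,130:235],None,fx=7.6,fy=7.6,interpolation=cv2.INTER_CUBIC); cv2.imwrite('pics/c1.png',c[:,:,::-1])
c=cv2.resize(p[160:230,245:380],None,fx=5.9,fy=5.9,interpolation=cv2.INTER_CUBIC); cv2.imwrite('pics/c2.png',c[:,:,::-1])
```

```text
bench z 0.003050012755310485
tray px [150. 163.] n 34 zmax 0.029 zmed 0.020 rect [634.7 372.9] [ 4.2 84.2] 0.1 pca ang 91.3
tray px [172. 188.] n 347 zmax 0.041 zmed 0.029 rect [545.6 300.5] [161.1  37.3] 0.6 pca ang 180.0
tray px [215. 184.] n 266 zmax 0.040 zmed 0.030 rect [556.2 147.2] [ 32.5 122.1] 88.4 pca ang 178.1
tray px [149. 192.] n 332 zmax 0.043 zmed 0.029 rect [533.3 377.4] [160.5  34.7] 0.8 pca ang -178.9
tray px [194. 189.] n 316 zmax 0.063 zmed 0.032 rect [537.4 223.9] [ 37.8 142.6] 84.5 pca ang 174.3
tray px [212. 213.] n 49 zmax 0.032 zmed 0.023 rect [452.5 165.4] [ 10.  114.6] 4.6 pca ang 92.5
rack px [358. 177.] n 28 zmax 0.050 zmed 0.038 rect [ 572.5 -355.6] [ 8.  41.2] 14.5 pca ang 103.1
rack px [265. 193.] n 312 zmax 1.437 zmed 0.052 rect [421.5 -19. ] [ 63.6 315.8] 84.6 pca ang -176.9
rack px [285. 181.] n 34 zmax 0.050 zmed 0.037 rect [ 562.1 -100.3] [ 7.9 51.6] 10.8 pca ang 102.0
rack px [338. 182.] n 48 zmax 1.437 zmed 0.032 rect [ 426.9 -135.2] [ 32.  454.7] 40.4 pca ang 130.8
rack px [289. 198.] n 30 zmax 1.437 zmed 0.036 rect [396.  -39.1] [ 34.3 287.8] 
[... 319 characters left out ...]

base px [275. 193.] n 1271 zmax 1.437 zmed 0.011 rect [431.8 -61.5] [165.3 335.7] 87.8 pca ang 140.3
base px [376. 221.] n 10 zmax 0.008 zmed 0.006 rect [ 420.4 -419.3] [25.5 10.6] 12.4 pca ang -171.8
trayall px [141. 157.] n 13 zmax 0.006 zmed 0.004 rect [663.1 420.2] [15.4 15.2] 88.5 pca ang -156.1
trayall px [182. 189.] n 5123 zmax 1.437 zmed 0.007 rect [469.1 241.2] [430.9 400.1] 89.5 pca ang 88.7
trayall px [133. 159.] n 10 zmax 0.007 zmed 0.004 rect [655.1 443. ] [ 6.4 22.9] 70.0 pca ang 160.8
trayall px [234. 176.] n 8 zmax 0.006 zmed 0.004 rect [592.  81.] [11.1 10.4] 74.0 pca ang 121.1
trayall px [132. 183.] n 8 zmax 0.007 zmed 0.003 rect [567.2 446.6] [12.1  7.8] 89.2 pca ang 64.5
```

View pics/c1.png

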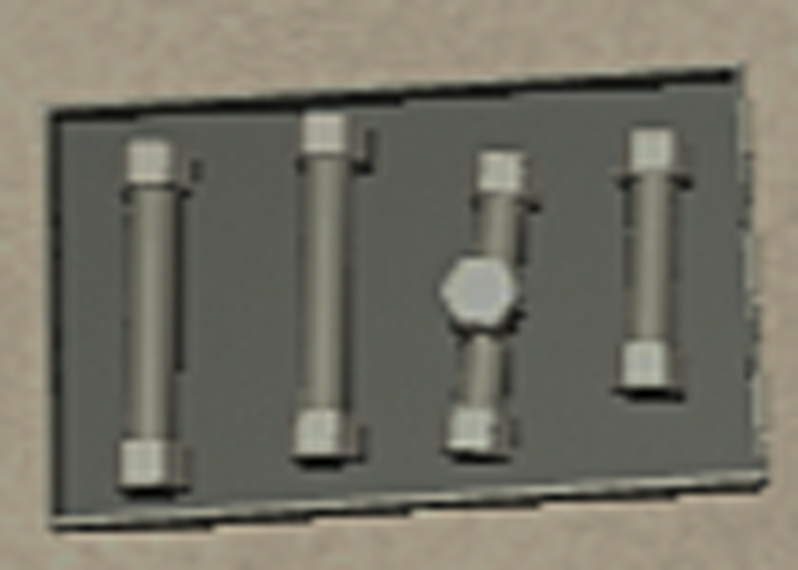

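View pics/c2.png

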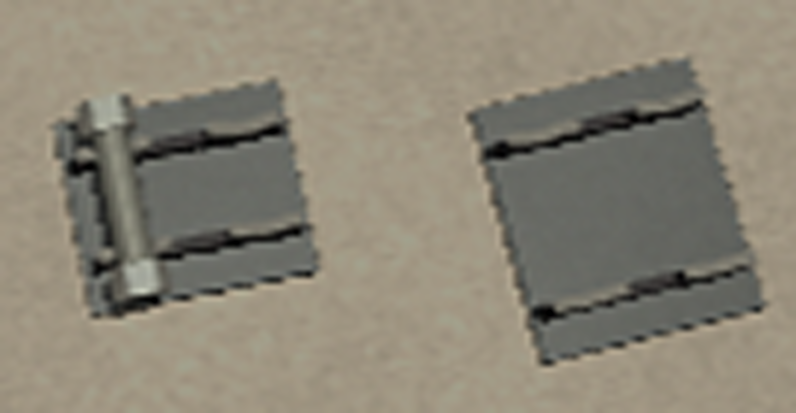

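The tray crop shows the nut tops of long A at (149,161)/(146,464), long B at (325,134)/(319,432) and the short tube at (653,150)/(646,364). The rack crop shows the wide base corners at (470,113), (688,60), (765,307), (545,365) and the narrow base corners at (57,122), (278,82), (318,270), (95,318).

```bash
cat >> h.py <<'E'
def ray(name,uv,z):
    c=camera_params(name); R=cv2.Rodrigues(np.array(c['rvec'],float))[0]; t=np.array(c['tvec'],float).ravel()
    uv=np.atleast_2d(uv).astype(float); D=np.c_[(uv[:,0]-c['cx'])/c['fx'],(uv[:,1]-c['cy'])/c['fy'],np.ones(len(uv))]@R
    C=-R.T@t; return C+D*((z-C[2])/D[:,2])[:,None]
E
python3 - <<'E'
from h import *
def cr(pts,s,ox,oy): return (np.array(pts)+.5)/s-.5+[ox,oy]
for n,q in dict(L1=[(149,161),(146,464)],L2=[(325,134),(319,432)],S=[(653,150),(646,364)]).items():
    w=ray('top',cr(q,7.6,130,150),.034)*1000; v=w[0]-w[1]
    print(n,w.mean(0).round(1),'len',np.linalg.norm(v).round(1),'ang',np.degrees(np.arctan2(v[1],v[0])).round(1))
for n,q in dict(wide=[(470,113),(688,60),(765,307),(545,365)],nar=[(57,122),(278,82),(318,270),(95,318)]).items():
    w=ray('top',cr(q,5.9,245,160),.008)*1000; r=lambda a,b:w[a]-w[b]
    vx=r(0,3)+r(1,2); vy=r(0,1)+r(3,2)
    print(n,w.mean(0).round(1),[np.linalg.norm(e).round(1) for e in(r(0,3),r(1,2),r(0,1),r(3,2))],'angx',np.degrees(np.arctan2(vx[1],vx[0])),'angy',np.degrees(np.arctan2(vy[1],vy[0]))-90)
w=ray('top',cr([(105,107),(142,277)],5.9,245,160),.0566)*1000; print('sample',w.mean(0),np.linalg.norm(w[0]-w[1]),np.degrees(np.arctan2(*(w[0]-w[1])[1::-1])))
# base masks by edge: grey colour
z=np.load('top0.npz'); p,d=z['p'].astype(int),z['d']; W=world('top',d)
m=((p[...,0]-p[...,2])<14)
for n,(a,b) in dict(nar=(247,305),wide=(318,380)).items():
    k=np.zeros(m.shape,np.uint8); k[165:225,a:b]=m[165:225,a:b]
    nn,l,s,c=cv2.connectedComponentsWithStats(k); i=1+s[1:,4].argmax()
    v,u=np.where(l==i); w=ray('top',np.c_[u,v],.008)*1000
    r=cv2.minAreaRect(w[:,:2].astype(np.float32)); print(n,r)
# arm TCP check in side camera etc
s=W[225:300,150:350].reshape(-1,3); s=s[(abs(s[:,2])<.012)]; A=np.c_[s[:,:2],np.ones(len(s))]; print('plane',np.linalg.lstsq(A,s[:,2],rcond=None)[0])
E
```

```text
L1 [533.5 376.   34. ] len 141.5 ang 1.5
L2 [546.4 296.5  34. ] len 139.8 ang 0.3
S [556.6 146.1  34. ] len 100.9 ang -1.5
wide [ 513.4 -330.6    8. ] [np.float64(159.1), np.float64(157.5), np.float64(139.4), np.float64(138.7)] angx 13.615236834356335 angy 13.532810081906348
nar [524.2 -70.1   8. ] [np.float64(122.0), np.float64(118.0), np.float64(137.3), np.float64(137.4)] angx 9.990452982588806 angy 10.676867446390787
sample [519.30558488 -29.56174689  56.6       ] 103.06894633597992 11.04066135650719
nar ((528.447021484375, -69.00103759765625), (129.78521728515625, 138.8187255859375), 10.322556495666504)
wide ((514.2467651367188, -331.1271057128906), (159.89785766601562, 140.51522827148438), 13.563313484191895)
plane [ 8.65742790e-05 -7.27981910e-04  9.50394664e-04]
```

Measured lengths match: nut spacing is 140 and 100 mm, bases are 160×140 and 120×140. Moving above the first long tube.

move_arm(moves=[[[0.0385,-0.0127,-0.012],1.8,-0.06],[[0.0385,-0.0127,-0.012],1.8,-0.06],[[0.0385,-0.0127,-0.012],1.8,-0.06],[[0.0385,-0.0127,-0.012],1.8,-0.06],[[0.0385,-0.0127,-0.012],1.8,-0.06],[[0.0385,-0.0127,-0.012],1.8,-0.06],[[0.0385,-0.0127,-0.012],1.8,-0.06],[[0.0385,-0.0127,-0.012],1.8,-0.06],[[0.0385,-0.0127,-0.012],1.8,-0.06],[[0,0,0],1.8,-0.06]], newtons=40)

```text
time: 1.35
ee_pos: [0.4964, 0.387, 0.1204]
eef_rot: [-0.002, -0.012, 1.0, -0.001]
ft_force: [-0.8, -0.6, 0.2]
grip_width: 0.471
gripper_force: 0.0
```

move_arm(moves=[[[0.0185,-0.0055,-0.01],0,-0.06],[[0.0185,-0.0055,-0.01],0,-0.06],[[0,0,-0.02],0,-0.06],[[0,0,-0.02],0,-0.06],[[0,0,-0.02],0,-0.06],[[0,0,-0.015],0,-0.06],[[0,0,-0.01],0,-0.06],[[0,0,-0.005],0,-0.06],[[0,0,-0.003],0,-0.06],[[0,0,0],0,-0.06]])

```text
time: 2.6
ee_pos: [0.5323, 0.3784, 0.0108]
eef_rot: [0.0, -0.014, 1.0, 0.0]
ft_force: [-0.1, 0.2, -0.4]
grip_width: 0.47
gripper_force: 0.0
```

Run:
```python
from h import *
p,d=shot('top','t1'); q,e=shot('side','s1')
a=cv2.resize(p[150:225,130:235],None,fx=4,fy=4,interpolation=cv2.INTER_CUBIC);b=cv2.resize(q[140:215,165:270],None,fx=4,fy=4,interpolation=cv2.INTER_CUBIC)
cv2.imwrite('pics/c3.png',np.vstack([a,b])[:,:,::-1]); print(observe())
```

```text
{'time': 2.7, 'qpos': array([ 5.15400861e-01,  4.35027576e-01,  1.16881165e-01,  1.25132551e+00,
       -3.40236212e-05,  4.87996397e-01]), 'dq': array([-0.00087093, -0.000322  ,  0.00204259, -0.00026527,  0.00174025,
       -0.00157102]), 'effort': array([ 3.80703248e-03, -4.69580591e+01,  3.08077276e+01,  3.48116024e-03,
       -2.93439407e-04, -3.56933811e-05]), 'ee_pos': array([0.53250145, 0.37852242, 0.01107615]), 'eef_rot': array([ 5.88781068e-04, -1.37017891e-02,  9.99905907e-01,  3.03549490e-04]), 'ft_force': array([0.65041184, 0.02394468, 0.46670597]), 'ft_torque': array([-0.05580177, -0.0058371 ,  0.02032676]), 'gripper_force': 0.0, 'grip_width': 0.46846332247684885}
```

View pics/c3.png

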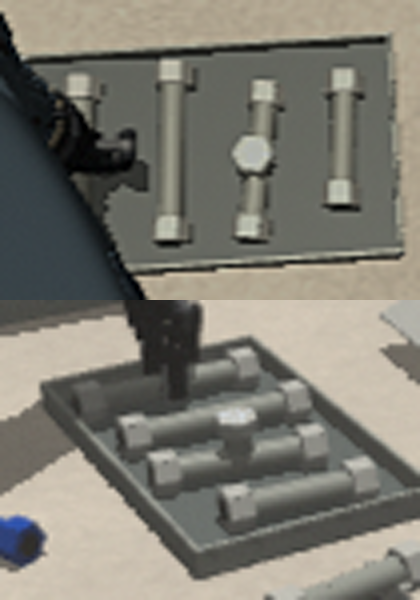

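The gripper straddles the middle of long tube 1, with fingers on both sides. I'll lower slightly and close.

move_arm(moves=[[[0,-0.001,-0.004],0,-0.06],[[0,0,0],0,-0.5],[[0,0,0],0,-1],[[0,0,0],0,-1],[[0,0,0],0,-1],[[0,0,0],0,-1],[[0,0,0],0,-1],[[0,0,0.005],0,-1],[[0,0,0.015],0,-1],[[0,0,0.02],0,-1]])

```text
time: 3.95
ee_pos: [0.5316, 0.3769, 0.0469]
eef_rot: [-0.001, -0.014, 1.0, -0.0]
ft_force: [-0.7, -0.4, -2.0]
grip_width: 0.24
gripper_force: 39.2
```

move_arm(moves=[[[0,0,0.04],0,-1],[[0,-0.01,0.05],0,-1],[[0,-0.03,0.01],1.2,-1],[[0,-0.055,0],1.2,-1],[[0,-0.055,0],1.2,-1],[[0,-0.055,0],1.2,-1],[[0,-0.055,0],1.2,-1],[[0,-0.055,0],1.2,-1],[[0,-0.055,0],1.2,-1],[[0,-0.055,0],1.2,-1]])

```text
time: 5.2
ee_pos: [0.5325, -0.0497, 0.1486]
eef_rot: [0.002, -0.098, 0.995, -0.001]
ft_force: [0.2, -0.5, -2.1]
grip_width: 0.243
gripper_force: 39.5
```

move_arm(moves=[[[-0.001,-0.055,0],1.2,-1],[[-0.002,-0.055,0],1.2,-1],[[-0.002,-0.055,0],0,-1],[[-0.002,-0.055,0],0,-1],[[-0.001,-0.055,0],0,-1],[[0,-0.035,0],0,-1],[[0,-0.01,-0.01],0,-1],[[0,0,-0.02],0,-1],[[0,0,-0.02],0,-1],[[0,0,0],0,-1]])

```text
time: 6.45
ee_pos: [0.5228, -0.3657, 0.0944]
eef_rot: [-0.001, -0.119, 0.993, 0.002]
ft_force: [-0.4, 1.1, -2.8]
grip_width: 0.242
gripper_force: 39.6
```

move_arm(moves=[[[0,-0.003,-0.015],0,-1],[[0,0,-0.015],0,-1],[[0,0,-0.01],0,-1],[[0,0,0],0,-1],[[0,0,0],0,-1],[[0,0,0],0,-1],[[0,0,0],0,-1],[[0,0,0],0,-1],[[0,0,0],0,-1],[[0,0,0],0,-1]])

```text
time: 7.7
ee_pos: [0.524, -0.3708, 0.0563]
eef_rot: [-0.0, -0.118, 0.993, -0.0]
ft_force: [-0.4, 0.0, -2.7]
grip_width: 0.237
gripper_force: 39.7
```

Run:
```python
from h import *
p,d=shot('top','t2'); q,e=shot('side','s2')
a=cv2.resize(p[160:230,305:395],None,fx=6,fy=6,interpolation=cv2.INTER_CUBIC);b=cv2.resize(q[240:330,250:370],None,fx=4.5,fy=4.5,interpolation=cv2.INTER_CUBIC)
b=b[:,:540]; cv2.imwrite('pics/c4.png',np.vstack([a,b])[:600,:,::-1] if 0 else np.hstack([cv2.resize(a,(432,336)),cv2.resize(b,(368,276))[:276]+0] if 0 else [a[:405],np.zeros((405,1,3),np.uint8)])[:,:,::-1])
cv2.imwrite('pics/c4b.png',b[:,:,::-1]); print(observe()['ee_pos'])
```

```text
[ 0.52398227 -0.37072725  0.05626459]
```

View pics/c4.png

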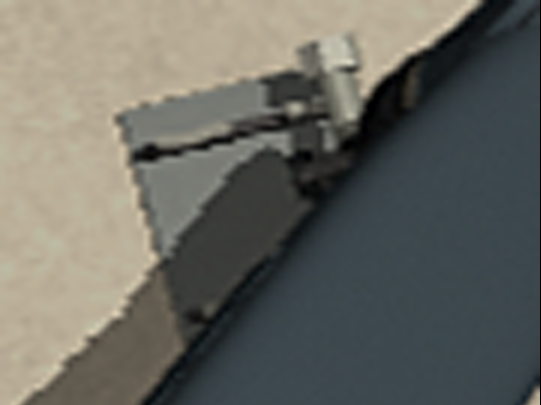

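View pics/c4b.png

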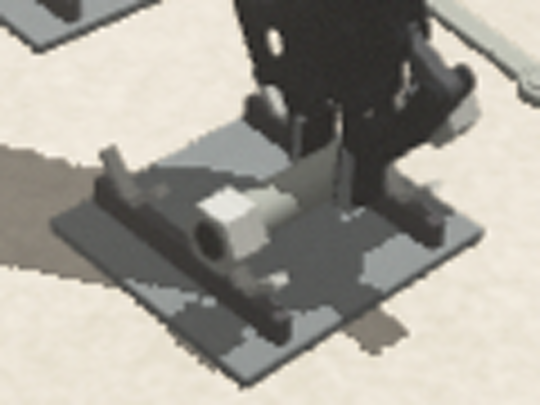

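The top crop shows the held tube's far nut top at about (339,48), over the rack's -y side. The side crop shows the near nut's top face at about (229,204), beyond the near rail. I'll check these against the tool pose.

Run:
```python
from h import *
def cr(pts,s,ox,oy): return (np.array(pts)+.5)/s-.5+[ox,oy]
a=np.radians(13.6); u=np.array([np.cos(a),np.sin(a)])*70
for zt in(.082,.084,.086):
    print(zt,'top far nut',(ray('top',cr([(339,48)],6,305,160),zt)*1000).round(1),'side near nut',(ray('side',cr([(229,204)],4.5,250,240),zt)*1000).round(1))
print('pred',np.array([524,-370.8])+u,np.array([524,-370.8])-u)
# side view of empty saddles tops of rail ends: near rail saddle tips, wide base corners
q=cr([(52,224),(245,385),(483,234)],4.5,250,240); print((ray('side',q,.008)*1000).round(1))
c=np.array([513.8,-330.8]);R=np.array([[np.cos(a),-np.sin(a)],[np.sin(a),np.cos(a)]])
print([ (c+R@np.array(o)).round(1) for o in((-80,70),(-80,-70),(80,-70))])
W=world('top',np.load('t2.npz')['d']); print(np.median(W[165:170,360:363].reshape(-1,3),0))
```

```text
0.082 top far nut [[ 596.3 -358.8   82. ]] side near nut [[ 459.9 -383.5   82. ]]
0.084 top far nut [[ 595.8 -358.2   84. ]] side near nut [[ 458.7 -385.5   84. ]]
0.086 top far nut [[ 595.3 -357.7   86. ]] side near nut [[ 457.4 -387.5   86. ]]
pred [ 592.03727004 -354.34005208] [ 455.96272996 -387.25994792]
[[ 420.8 -283.4    8. ]
 [ 451.  -417.8    8. ]
 [ 604.7 -381.6    8. ]]
[array([ 419.6, -281.6]), array([ 452.5, -417.6]), array([ 608., -380.])]
[ 0.59799414 -0.35820846  0.08382007]
```

Run:
```python
from h import *
from scipy.optimize import least_squares
a=np.radians(13.6);R=np.array([[np.cos(a),-np.sin(a)],[np.sin(a),np.cos(a)]]); c=np.array([.5138,-.3308])
for n,t in(('top','t2'),('side','s2')):
    d=np.load(t+'.npz')['d']; W=world(n,d); L=np.concatenate([(W[...,:2]-c)@R,W[...,2:]],-1)*1000 # rack frame
    m=(abs(L[...,1]+40)<25)&(L[...,2]>52)&(L[...,2]<92)&(abs(L[...,0])<95)&(abs(L[...,0])>24)
    P=L[m]; 
    if n=='top': P=P[P[:,0]>0]
    else: P=P[P[:,0]<0]
    print(n,len(P),P.min(0).round(),P.max(0).round())
    for lo,hi in((24,57),(63,90)):
        Q=P[(abs(P[:,0])>lo)&(abs(P[:,0])<hi)]
        if len(Q)<10: print('few',len(Q)); continue
        r=11 if lo<50 else 15.8
        s=least_squares(lambda v:np.hypot(Q[:,1]-v[0],Q[:,2]-v[1])-r,[-40,69],loss='soft_l1'); print(' x',lo,hi,len(Q),'axis y,z',s.x.round(1),'rms',np.sqrt(np.mean(s.fun**2)).round(1))
    # empty saddles: high points of +y pair and rails
    for sx in(-1,1):
      Q=L[(abs(L[...,0]-sx*51)<12)&(abs(L[...,1]-40)<25)&(L[...,2]>38)&(L[...,2]<55)]
      if len(Q): print(' saddle a',sx,len(Q),Q.mean(0).round(1),Q.min(0).round(1),Q.max(0).round(1))
L0=np.concatenate([(world('top',np.load('top0.npz')['d'])[...,:2]-c)@R,world('top',np.load('top0.npz')['d'])[...,2:]],-1)*1000
for sx in(-1,1):
  for sy in(-1,1):
    Q=L0[(abs(L0[...,0]-sx*51)<12)&(abs(L0[...,1]-sy*40)<25)&(L0[...,2]>38)&(L0[...,2]<58)]
    print('sad',sx,sy,len(Q),Q.round(0).tolist()[:14])
```

```text
top 125 [ 25. -58.  66.] [ 82. -24.  90.]
 x 24 57 54 axis y,z [-42.2  70.8] rms 2.9
 x 63 90 56 axis y,z [-42.   69.5] rms 2.3
 saddle a -1 5 [-48.3  58.9  41.8] [-52.   55.8  38.3] [-45.3  61.6  45.8]
 saddle a 1 14 [52.2 40.7 43.2] [48.2 18.7 40.6] [56.6 60.7 46.4]
side 386 [-80. -59.  54.] [-24. -25.  87.]
 x 24 57 138 axis y,z [-40.5  69.6] rms 1.1
 x 63 90 209 axis y,z [-40.3  69.2] rms 4.8
 saddle a -1 28 [-50.7  42.8  41.8] [-55.1  19.7  38.2] [-45.6  64.2  45.7]
 saddle a 1 5 [48.5 56.5 39.3] [48.  50.3 38. ] [50.4 62.4 40.1]
sad -1 -1 17 [[-46.0, -55.0, 48.0], [-47.0, -59.0, 47.0], [-47.0, -47.0, 39.0], [-47.0, -50.0, 38.0], [-48.0, -53.0, 40.0], [-50.0, -54.0, 48.0], [-50.0, -58.0, 45.0], [-51.0, -49.0, 40.0], [-52.0, -52.0, 41.0], [-53.0, -54.0, 44.0], [-54.0, -57.0, 45.0], [-48.0, -19.0, 46.0], [-48.0, -23.0, 43.0], [-49.0, -26.0, 45.0]]
sad -1 1 16 [[-46.0, 27.0, 42.0], [-47.0, 23.0, 40.0], [-48.0, 20.0, 41.0], [-49.0, 31.0, 39.0], [-50.0, 29.0, 45.0], [-50.0, 24.0, 39.0], [-52.0, 22.0, 46.0], [-46.0, 60.0, 45.0], [-46.0, 56.0, 41.0], [-51.0, 35.0, 40.0], [-53.0, 29.0, 41.0], [-49.0, 61.0, 45.0], [-50.0, 57.0, 43.0], [-50.0, 54.0, 41.0]]
sad 1 -1 14 [[53.0, -54.0, 46.0], [52.0, -57.0, 47.0], [50.0, -52.0, 48.0], [50.0, -58.0, 41.0], [48.0, -59.0, 49.0], [55.0, -17.0, 47.0], [55.0, -22.0, 42.0], [54.0, -26.0, 39.0], [53.0, -29.0, 41.0], [48.0, -51.0, 39.0], [50.0, -19.0, 50.0], [51.0, -25.0, 41.0], [50.0, -29.0, 39.0], [48.0, -20.0, 44.0]]
sad 1 1 18 [[56.0, 25.0, 41.0], [55.0, 22.0, 43.0], [54.0, 19.0, 42.0], [55.0, 37.0, 41.0], [51.0, 28.0, 48.0], [51.0, 23.0, 43.0], [50.0, 20.0, 43.0], [56.0, 60.0, 48.0], [55.0, 56.0, 46.0], [50.0, 31.0, 41.0], [49.0, 28.0, 44.0], [48.0, 24.0, 40.0], [53.0, 60.0, 43.0], [52.0, 57.0, 45.0]]
```

Perpendicular alignment is within 2 mm and the saddles are 40 mm wide. The tube sits about 3 mm too far along its own axis, so I'll correct that while lowering.

move_arm(moves=[[[-0.003,0.0005,0],0,-1],[[0,0,-0.01],0,-1],[[0,0,-0.008],0,-1],[[0,0,-0.004],0,-1],[[0,0,-0.002],0,-1],[[0,0,-0.001],0,-1],[[0,0,-0.001],0,-1],[[0,0,-0.0005],0,-1],[[0,0,0],0,-1],[[0,0,0],0,-1]])

```text
time: 9.05
ee_pos: [0.5212, -0.3704, 0.0301]
eef_rot: [0.0, -0.118, 0.993, -0.0]
ft_force: [-0.5, 0.5, -2.9]
grip_width: 0.241
gripper_force: 39.8
```

move_arm(moves=[[[0,0,-0.0005],0,-1],[[0,0,-0.0005],0,-1],[[0,0,-0.0005],0,-1],[[0,0,0],0,-1],[[0,0,0],0,-1],[[0,0,0],0,-1],[[0,0,0],0,-1],[[0,0,0],0,-1],[[0,0,0],0,-1],[[0,0,0],0,-1]])

```text
time: 10.3
ee_pos: [0.5213, -0.3704, 0.03]
eef_rot: [0.0, -0.118, 0.993, -0.0]
ft_force: [-2.6, 2.7, 5.9]
grip_width: 0.243
gripper_force: 40.6
```

Contact: about 8 N upward, so the tube is seated. Now release and lift.

move_arm(moves=[[[0,0,0],0,-0.4],[[0,0,0],0,-0.3],[[0,0,0],0,-0.06],[[0,0,0],0,-0.06],[[0,0,0],0,-0.06],[[0,0,0.01],0,-0.06],[[0,0,0.03],0,-0.06],[[0,0,0.04],0,-0.06],[[0,0.03,0.04],0,-0.06],[[0,0.05,0],-1.2,-0.06]])

```text
time: 11.55
ee_pos: [0.5237, -0.2927, 0.1546]
eef_rot: [0.004, -0.106, 0.994, -0.004]
ft_force: [0.3, 0.5, 0.6]
grip_width: 0.469
gripper_force: 0.0
```

move_arm(moves=[[[0.0025,0.057,0],-1.2,-0.06],[[0.0025,0.057,0],-1.2,-0.06],[[0.0025,0.057,0],-1.2,-0.06],[[0.0025,0.057,0],-1.2,-0.06],[[0.0025,0.057,0],-1.2,-0.06],[[0.0025,0.057,0],-1.2,-0.06],[[0.0025,0.057,0],-1.2,-0.06],[[0.0025,0.057,0],-1.2,-0.06],[[0.0025,0.057,0],-1.2,-0.06],[[0.0025,0.04,-0.03],-1.2,-0.06]])

```text
time: 12.8
ee_pos: [0.5485, 0.2663, 0.1225]
eef_rot: [0.004, -0.004, 1.0, 0.002]
ft_force: [1.2, 0.3, -0.7]
grip_width: 0.468
gripper_force: 0.0
```

move_arm(moves=[[[0,0.026,-0.01],0,-0.06],[[0,0.005,-0.02],0,-0.06],[[0,0,0],0,-0.06],[[0,0,0],0,-0.06],[[0,0,0],0,-0.06],[[0,0,0],0,-0.06],[[0,0,0],0,-0.06],[[0,0,0],0,-0.06],[[0,0,0],0,-0.06],[[0,0,0],0,-0.06]])

```text
time: 14.05
ee_pos: [0.5459, 0.2938, 0.0882]
eef_rot: [-0.0, -0.003, 1.0, -0.0]
ft_force: [0.3, 0.8, 0.5]
grip_width: 0.471
gripper_force: 0.0
```

move_arm(moves=[[[0.001,0.0025,-0.03],0,-0.06],[[0,0,-0.025],0,-0.06],[[0,0,-0.015],0,-0.06],[[0,0,-0.007],0,-0.06],[[0,0,-0.0035],0,-0.06],[[0,0,0],0,-0.06],[[0,0,0],0,-0.5],[[0,0,0],0,-1],[[0,0,0],0,-1],[[0,0,0],0,-1]])

```text
time: 15.3
ee_pos: [0.5479, 0.297, 0.0092]
eef_rot: [0.001, -0.003, 1.0, 0.001]
ft_force: [0.7, 1.6, 5.7]
grip_width: 0.24
gripper_force: 39.7
```

move_arm(moves=[[[0,0,0],0,-1],[[0,0,0],0,-1],[[0,0,0.005],0,-1],[[0,0,0.02],0,-1],[[0,0,0.04],0,-1],[[0,0,0.05],0,-1],[[0,-0.02,0.03],0,-1],[[0,-0.05,0],1.3,-1],[[0,-0.055,0],1.3,-1],[[0,-0.055,0],1.3,-1]])

```text
time: 16.55
ee_pos: [0.5466, 0.1145, 0.1535]
eef_rot: [0.0, -0.038, 0.999, -0.0]
ft_force: [1.0, -0.5, -2.9]
grip_width: 0.238
gripper_force: 39.5
```

move_arm(moves=[[[-0.005,-0.053,0],1.2,-1],[[-0.005,-0.053,0],1.2,-1],[[-0.005,-0.053,0],1.2,-1],[[-0.005,-0.053,0],1.2,-1],[[-0.005,-0.053,0],1.2,-1],[[-0.005,-0.053,0],1.2,-1],[[-0.006,-0.05,0],1.2,-1],[[-0.006,-0.037,0],1,-1],[[0,0,-0.02],0,-1],[[0,0,-0.03],0,-1]])

```text
time: 17.8
ee_pos: [0.5053, -0.2905, 0.1041]
eef_rot: [0.001, -0.118, 0.993, -0.001]
ft_force: [0.3, 0.3, -2.6]
grip_width: 0.241
gripper_force: 39.8
```

move_arm(moves=[[[0,0,-0.03],0,-1],[[0,0,-0.015],0,-1],[[0,0,0],0,-1],[[0,0,0],0,-1],[[0,0,0],0,-1],[[0,0,0],0,-1],[[0,0,0],0,-1],[[0,0,0],0,-1],[[0,0,0],0,-1],[[0,0,0],0,-1]])

```text
time: 19.05
ee_pos: [0.505, -0.2887, 0.0577]
eef_rot: [-0.0, -0.119, 0.993, 0.0]
ft_force: [-0.4, -0.6, -2.6]
grip_width: 0.246
gripper_force: 39.7
```

```bash
cat > fit.py <<'E'
from h import *
import sys
def run(tag,c,a,y0,zlo,zhi,crop):
    R=np.array([[np.cos(a),-np.sin(a)],[np.sin(a),np.cos(a)]])
    for n in('top','side'):
        p,d=shot(n,tag+n); W=world(n,d); L=np.concatenate([(W[...,:2]-c)@R,W[...,2:]],-1)*1000
        m=(abs(L[...,1]-y0)<20)&(L[...,2]>zlo)&(L[...,2]<zhi)&(abs(L[...,0])<100)&(abs(L[...,0])>20)
        P=L[m]; Q=P[P[:,2]>zhi-18] if len(P) else P
        for s in(-1,1):
            T=P[P[:,0]*s>0]
            if len(T)>8: print(n,s,len(T),'x out',np.percentile(s*T[:,0],[50,90,97,100]).round(1),'y',T[:,1].mean().round(1),'z max',np.percentile(T[:,2],95).round(1))
        if n=='side': r0,r1,c0,c1=crop; cv2.imwrite(f'pics/{tag}.png',cv2.resize(p[r0:r1,c0:c1],None,fx=5,fy=5,interpolation=cv2.INTER_CUBIC)[:,:,::-1])
E
python3 -c "
from fit import *
print(observe()['ee_pos'],observe()['eef_rot'])
run('r2',np.array([.5138,-.3308]),np.radians(13.6),40,55,95,(230,330,250,370))"
```

```text
[ 0.50495737 -0.28873395  0.05772218] [-6.87767442e-05 -1.18956434e-01  9.92899470e-01  6.27485088e-05]
top 1 107 x out [60.4 76.1 78.4 79.2] y 45.7 z max 85.6
side -1 357 x out [65.2 80.6 81.4 83. ] y 37.9 z max 83.6
side 1 132 x out [61.1 75.8 78.4 81.5] y 32.1 z max 82.0
```

View pics/r2.png

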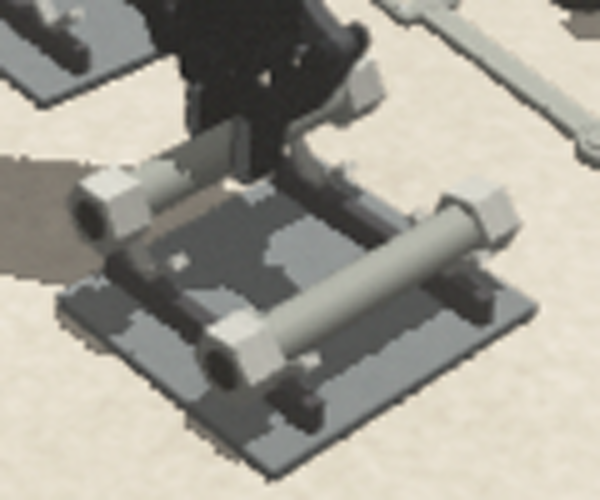

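The picture shows tube 1 seated, with its nuts outside both rails. Tube 2 is held above the +y pair, about 3 mm too far in y.

move_arm(moves=[[[0.002,-0.003,0],0,-1],[[0,0,-0.01],0,-1],[[0,0,-0.007],0,-1],[[0,0,-0.004],0,-1],[[0,0,-0.002],0,-1],[[0,0,-0.001],0,-1],[[0,0,-0.0005],0,-1],[[0,0,-0.0005],0,-1],[[0,0,-0.0005],0,-1],[[0,0,0],0,-1]])

```text
time: 20.4
ee_pos: [0.5072, -0.2919, 0.0333]
eef_rot: [0.0, -0.119, 0.993, -0.0]
ft_force: [-1.7, 1.7, 3.7]
grip_width: 0.235
gripper_force: 40.3
```

Contact was already made at about 6 N. I'll press a touch more, then release.

move_arm(moves=[[[0,0,-0.0003],0,-1],[[0,0,0],0,-1],[[0,0,0],0,-0.4],[[0,0,0],0,-0.3],[[0,0,0],0,-0.06],[[0,0,0],0,-0.06],[[0,0,0],0,-0.06],[[0,0,0.01],0,-0.06],[[0,0,0.03],0,-0.06],[[0,0,0.04],0,-0.06]])

```text
time: 21.65
ee_pos: [0.5063, -0.2912, 0.1122]
eef_rot: [-0.001, -0.119, 0.993, 0.001]
ft_force: [-0.1, 0.1, 0.7]
grip_width: 0.469
gripper_force: 0.0
```

move_arm(moves=[[[0,0,0.03],0,-0.06],[[0.006,0.055,0.01],-1.7,-0.06],[[0.006,0.055,0],-1.7,-0.06],[[0.006,0.055,0],-1.7,-0.06],[[0.006,0.055,0],-1.7,-0.06],[[0.006,0.055,0],-1.7,-0.06],[[0.006,0.055,0],-1.7,-0.06],[[0.006,0.055,0],-1.7,-0.06],[[0.006,0.04,-0.02],-1.7,-0.06],[[0.002,0.0125,-0.03],-1.7,-0.06]])

```text
time: 22.9
ee_pos: [0.5586, 0.1487, 0.1039]
eef_rot: [0.002, 0.013, 1.0, 0.001]
ft_force: [-0.1, 0.2, -0.4]
grip_width: 0.473
gripper_force: 0.0
```

move_arm(moves=[[[0,0,-0.03],0,-0.06],[[0,0,0],0,-0.06],[[0,0,0],0,-0.06],[[0,0,0],0,-0.06],[[0,0,0],0,-0.06],[[0,0,0],0,-0.06],[[0,0,0],0,-0.06],[[0,0,0],0,-0.06],[[0,0,0],0,-0.06],[[0,0,0],0,-0.06]])

```text
time: 24.15
ee_pos: [0.557, 0.1458, 0.0719]
eef_rot: [-0.0, 0.014, 1.0, -0.0]
ft_force: [-0.7, -0.4, 0.0]
grip_width: 0.47
gripper_force: 0.0
```

Aligned with the short tube. Now descend 64 mm and grip.

move_arm(moves=[[[0,0,-0.025],0,-0.06],[[0,0,-0.02],0,-0.06],[[0,0,-0.01],0,-0.06],[[0,0,-0.006],0,-0.06],[[0,0,-0.003],0,-0.06],[[0,0,0],0,-0.06],[[0,0,0],0,-0.5],[[0,0,0],0,-1],[[0,0,0],0,-1],[[0,0,0],0,-1]])

```text
time: 25.4
ee_pos: [0.5578, 0.1462, 0.0091]
eef_rot: [0.001, 0.014, 1.0, 0.001]
ft_force: [-0.4, 1.6, 5.4]
grip_width: 0.24
gripper_force: 39.7
```

move_arm(moves=[[[0,0,0],0,-1],[[0,0,0],0,-1],[[0,0,0.005],0,-1],[[0,0,0.02],0,-1],[[0,0,0.04],0,-1],[[0,0,0.05],0,-1],[[0,0,0.02],0,-1],[[-0.002,-0.03,0],2,-1],[[-0.004,-0.045,0],2,-1],[[-0.004,-0.045,0],2,-1]])

```text
time: 26.65
ee_pos: [0.5456, 0.0243, 0.1413]
eef_rot: [-0.002, -0.039, 0.999, -0.001]
ft_force: [-0.1, 0.8, -2.4]
grip_width: 0.237
gripper_force: 39.5
```

move_arm(moves=[[[-0.005,-0.045,0],2,-1],[[-0.005,-0.045,0],2,-1],[[-0.005,-0.035,0],1.9,-1],[[0,-0.01,0],0,-1],[[0,0,-0.025],0,-1],[[0,0,-0.03],0,-1],[[0,0,-0.02],0,-1],[[0,0,-0.006],0,-1],[[0,0,0],0,-1],[[0,0,0],0,-1]])

```text
time: 27.9
ee_pos: [0.5329, -0.1094, 0.0632]
eef_rot: [0.001, -0.09, 0.996, -0.0]
ft_force: [0.8, 0.3, -1.9]
grip_width: 0.236
gripper_force: 39.6
```

```bash
python3 -c "
from fit import *
print(observe()['ee_pos'],observe()['eef_rot'])
c=np.array([.525,-.0697]);a=np.radians(10.3)
run('n1',c,a,-40,58,95,(180,260,210,320))
R=np.array([[np.cos(a),-np.sin(a)],[np.sin(a),np.cos(a)]])
for n,t in(('top','top0'),('side','side0')):
    W=world(n,np.load(t+'.npz')['d']); L=np.concatenate([(W[...,:2]-c)@R,W[...,2:]],-1)*1000
    for sx in(-1,1):
      Q=L[(abs(L[...,0]-sx*31)<11)&(abs(L[...,1]+40)<26)&(L[...,2]>38)&(L[...,2]<52)]
      print(n,'saddle',sx,len(Q),Q.mean(0).round(1),Q.min(0).round(1),Q.max(0).round(1))
    Q=L[(abs(L[...,1]-40)<20)&(L[...,2]>48)&(L[...,2]<70)&(abs(L[...,0])<75)]; print('sample',Q.mean(0).round(1),Q.min(0).round(1),Q.max(0).round(1))
"
```

```text
[ 0.5329182  -0.10936241  0.06322045] [ 9.15882413e-04 -8.96190964e-02  9.95975593e-01 -4.42618315e-04]
side -1 213 x out [52.  61.5 62.3 63.8] y -46.0 z max 89.4
side 1 119 x out [43.2 56.3 57.9 60. ] y -50.8 z max 89.4
top saddle -1 10 [-31.3 -41.   43. ] [-33.7 -58.5  39.1] [-29.4 -19.1  47.8]
top saddle 1 16 [ 30.3 -37.   41.7] [ 27.3 -56.9  38.4] [ 33.9 -17.6  49.5]
sample [-0.5 42.  54.1] [-60.9  22.5  48.2] [60.2 58.8 63.8]
side saddle -1 22 [-31.7 -36.6  41.7] [-35.5 -60.8  38.2] [-26.7 -18.3  45.9]
side saddle 1 21 [ 30.5 -37.1  41.7] [ 24.9 -59.   38.2] [ 38.4 -18.4  45.6]
sample [-2.5 38.2 53.2] [-62.5  25.1  48.1] [61.3 54.5 59.8]
```

View pics/n1.png

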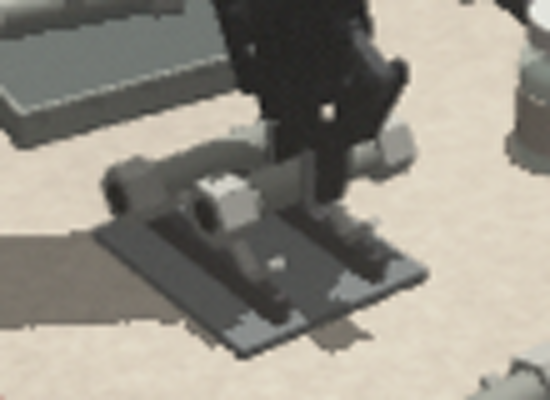

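The held short tube is above the free pair within about 1.5 mm, and its nuts span the rails. Now lowering.

move_arm(moves=[[[0.001,0.001,-0.005],0,-1],[[0,0,-0.01],0,-1],[[0,0,-0.008],0,-1],[[0,0,-0.003],0,-1],[[0,0,-0.001],0,-1],[[0,0,-0.001],0,-1],[[0,0,-0.0005],0,-1],[[0,0,-0.0005],0,-1],[[0,0,0],0,-1],[[0,0,0],0,-1]])

```text
time: 29.25
ee_pos: [0.5332, -0.1083, 0.0333]
eef_rot: [0.0, -0.089, 0.996, -0.0]
ft_force: [-0.4, -0.5, -1.3]
grip_width: 0.24
gripper_force: 39.6
```

move_arm(moves=[[[0,0,-0.0005],0,-1],[[0,0,-0.0003],0,-1],[[0,0,0],0,-1],[[0,0,0],0,-1],[[0,0,0],0,-1],[[0,0,0],0,-1],[[0,0,0],0,-1],[[0,0,0],0,-1],[[0,0,0],0,-1],[[0,0,0],0,-1]])

```text
time: 30.5
ee_pos: [0.5333, -0.1083, 0.033]
eef_rot: [0.0, -0.089, 0.996, -0.0]
ft_force: [-3.2, 1.8, 5.7]
grip_width: 0.241
gripper_force: 40.4
```

Seated. Release, lift and retreat to a clear pose.

move_arm(moves=[[[0,0,0],0,-0.4],[[0,0,0],0,-0.3],[[0,0,0],0,-0.06],[[0,0,0],0,-0.06],[[0,0,0],0,-0.06],[[0,0,0.01],0,-0.06],[[0,0,0.03],0,-0.06],[[0,0,0.04],0,-0.06],[[0,0,0.05],0,-0.06],[[-0.04,0.02,0.03],0,-0.06]])

```text
time: 31.75
ee_pos: [0.4953, -0.0894, 0.1955]
eef_rot: [0.002, -0.089, 0.996, -0.001]
ft_force: [-0.6, 1.0, 0.2]
grip_width: 0.469
gripper_force: 0.0
```

move_arm(moves=[[[-0.03,0.05,0],0,-0.06],[[-0.03,0.05,0],0,-0.06],[[-0.03,0.05,0],0,-0.06],[[-0.03,0.05,0],0,-0.06],[[-0.03,0.05,0],0,-0.06],[[-0.03,0.05,0],0,-0.06],[[-0.02,0.05,0],0,-0.06],[[0,0.05,0],0,-0.06],[[0,0,0],0,-0.06],[[0,0,0],0,-0.06]])

```text
time: 33.0
ee_pos: [0.2929, 0.3114, 0.1927]
eef_rot: [0.0, -0.09, 0.996, -0.0]
ft_force: [0.3, -0.2, -0.0]
grip_width: 0.471
gripper_force: 0.0
```

Run:
```python
from h import *
p,d=shot('top','t9'); q,e=shot('side','s9')
a=cv2.resize(p[150:230,235:385],None,fx=4,fy=4,interpolation=cv2.INTER_CUBIC);b=cv2.resize(q[180:330,215:375],(600,562)[::1],interpolation=cv2.INTER_CUBIC)
b=cv2.resize(q[195:325,225:375],(323,280),interpolation=cv2.INTER_CUBIC)
b=cv2.resize(q[190:325,225:375],None,fx=2,fy=2,interpolation=cv2.INTER_CUBIC)
o=np.zeros((590,600,3),np.uint8); o[:320]=a; o[320:590,:300]=b; 
c=cv2.resize(q[150:210,170:280],None,fx=2.7,fy=2.7,interpolation=cv2.INTER_CUBIC); o[320:320+c.shape[0],301:301+c.shape[1]]=c[:,:299]
cv2.imwrite('pics/fin.png',o[:,:,::-1])
for t,c,a in(('wide',[.5138,-.3308],13.6),('nar',[.525,-.0697],10.3)):
    a=np.radians(a);R=np.array([[np.cos(a),-np.sin(a)],[np.sin(a),np.cos(a)]])
    for n,dd in(('top',d),('side',e)):
        W=world(n,dd); L=np.concatenate([(W[...,:2]-c)@R,W[...,2:]],-1)*1000
        for y0 in(-40,40):
            Q=L[(abs(L[...,1]-y0)<20)&(L[...,2]>49)&(L[...,2]<75)&(abs(L[...,0])<100)]; print(t,n,y0,len(Q),'mean',Q.mean(0).round(1),'x',np.percentile(Q[:,0],[1,99]).round(1),'z',np.percentile(Q[:,2],[50,98]).round(1))
print(observe()['ee_pos'])
```

```text
wide top -40 250 mean [ -1.1 -37.6  54.1] x [-80.4  78. ] z [53.5 62. ]
wide top 40 255 mean [-1.7 41.7 54.1] x [-79.   79.8] z [53.7 61.4]
wide side -40 514 mean [ -5.5 -40.9  53. ] x [-81.1  78.3] z [52.5 59.1]
wide side 40 444 mean [-3.1 38.8 53.1] x [-79.2  80.3] z [52.8 58.4]
nar top -40 197 mean [ -0.2 -37.6  54.4] x [-60.5  58.1] z [54.2 61.4]
nar top 40 197 mean [-2.9 41.8 54.6] x [-60.2  59.1] z [54.4 61. ]
nar side -40 244 mean [ -2.9 -41.3  53.4] x [-61.2  59.8] z [53.1 59. ]
nar side 40 215 mean [-1.9 38.7 53.4] x [-60.5  59.5] z [52.9 58.8]
[0.29332019 0.31080955 0.19263376]
```

View pics/fin.png

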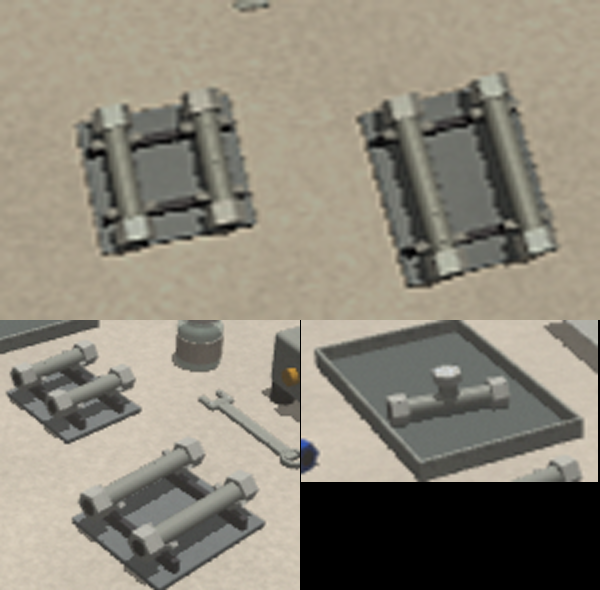

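The final picture shows all four tubes seated and centred in their saddles at the sample's height. The tee is alone in the tray, and the jar and wrench have not moved.

```bash
python3 -c "
from plant import *
print(finish_job())"
```

```text
the job is handed in; nothing more can be done
None
```

I set both long tubes on the wide row and the short tube in the free place of the narrow row, left everything else where it was, and handed the job in at about 33 s; no verdict came back.

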